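# Open the carousel's drive housing

### The job

Open the white drive housing: loosen its two winged thumbscrews one after the other, turning each a quarter turn anticlockwise until it stops, then lift the slotted cover plate off by its handle and set it down, without dropping it, flat and right way up in the middle of the black rubber mat, lengthwise along it. Leave the smaller spare cover, the vial rack and the jar where they are.

Things in the scene. Friction and masses are not known exactly. Their poses are not given: they have to be found in the camera images.
- screw_a_grip (a point): point on the axis of the thumbscrew at the +y end of the cover, 95 mm from the cover's middle, at the height to grip: 89 mm above the bench, 24 mm above the cover's top face; x along the wing, z up. Steel wing 44 mm long (its upper 22 mm only 32 mm long), 12 mm thick, top 97 mm above the bench
- screw_b_grip (a point): point on the axis of the thumbscrew at the -y end of the cover, 95 mm from the cover's middle, at the height to grip: 89 mm above the bench, 24 mm above the cover's top face; x along the wing, z up. Steel wing 44 mm long (its upper 22 mm only 32 mm long), 12 mm thick, top 97 mm above the bench
- screw_a (a joint): turn of the thumbscrew at the +y end: 0 = fastened, wing across the cover's slot, holding it down; grows anticlockwise seen from above; stop at 1.571 = loosened, wing lengthwise along the slot so the cover can pass over it. Starts at 0 to 0.4. Friction 0.06 N m, stays where left; it neither rises nor leaves the housing
- screw_b (a joint): turn of the thumbscrew at the -y end: 0 = fastened, wing across the cover's slot, holding it down; grows anticlockwise seen from above; stop at 1.571 = loosened, wing lengthwise along the slot so the cover can pass over it. Starts at 0 to 0.4. Friction 0.06 N m, stays where left; it neither rises nor leaves the housing
- cover: aluminium plate 100 x 250 x 5 mm (x, y, z), 0.25-0.5 kg; origin: centre of underside. Slot 28 mm wide, 57 deep, open at each short end. Handle bar along y in the middle: 60 long, 10 thick, 12 high, centre 36 mm above origin, 44 free between its legs. Lies in a 5 mm recess (3 mm play) on a white housing 130 x 280 mm, underside 60 mm above bench; must rise 40 mm to clear the screws
- mat: black rubber mat fixed on the bench, 170 x 300 x 3 mm (x, y, z); origin: centre of its underside, at bench height, y along its length
- spare_cover: bystander: smaller loose aluminium cover plate without slots, 90 x 150 x 5 mm, with the same handle (top 42 mm above the bench), lying on the bench; origin: centre of its underside
- vial_rack: bystander: loose grey rack of vials, 60 x 130 mm, 53 mm high; origin: centre of its underside
- jar: bystander: loose jar, 64 mm in diameter, 75 mm high; origin: centre of its underside

How it is judged:
On the way, in this order (a step that is already met when the one before it is completed fails the run):
1. one thumbscrew is loosened (turned beyond 1.3 rad) (value of joint any of screw_a, screw_b above 1.3 rad), for 0.1 s.
2. both thumbscrews are loosened, the cover still in its place (value of joint each of screw_a, screw_b above 1.3 rad and distance of cover from where it was at the start of the episode below 0.015 m), for 0.1 s.
3. the cover is lifted clear of the housing (height (world z) of cover above 0.1 m), for 0.1 s.
At the end, for the whole second after the job is handed in: Both screws are loosened (beyond 1.3 rad); the cover lies at rest, flat (within 0.1 rad) and handle up on the mat, its origin less than 9 mm above the bench, its middle within 40 mm of the mat's middle along each of the mat's axes and its length within 15 degrees (0.26 rad) of the mat's (value of joint each of screw_a, screw_b above 1.3 rad and x of cover in the frame of mat between -0.04 and 0.04 m and y of cover in the frame of mat between -0.04 and 0.04 m and height (world z) of cover between 0 and 0.009 m and angle between cover's own z axis and vertical below 0.1 rad and angle between the y axis of cover and the y axis of mat, either way round below 0.26 rad and linear speed of cover below 0.03 m/s); the robot touches nothing.
It fails at once if the cover is forced out of its place (20 mm) before both thumbscrews are loosened (distance of cover from where it was at the start of the episode above 0.02 m and value of joint any of screw_a, screw_b below 1.1 rad).
It fails at once if the cover is dropped (faster than 0.6 m/s within 40 mm of the bench) (height (world z) of cover below 0.04 m and linear speed of cover above 0.6 m/s).
It fails at once if a bystander (spare cover, vial rack or jar) is moved by more than 30 mm (distance of any of spare_cover, vial_rack, jar from where it was at the start of the episode above 0.03 m).
It also fails if it takes over 54 s, if anything falls off the work surface, if the arm or the gripper's body presses on something with over 40 N, if the wrist force passes 120 N, or if a joint passes its speed limit or range.

### The arm

A 6-joint arm with a two-finger parallel gripper is mounted at the origin on the work surface. World frame = base frame: x ahead of the robot, y to its left, z up, the work surface at z = 0. Lengths are in m, angles in rad, forces in N, time in s.
With the tool pointing down it reaches from about 0.375 to 0.9 m from the base axis. Payload 3.1 kg.
Tool frame: the origin (TCP) lies where the fingers leave the gripper's body, on its centre line; the fingertips stand manip.tip_reach ahead of it and the grasp point (between the pads) lies 54 mm ahead of it (manip.tip_reach is the distance from the TCP to the fingertips, in m); z points along the fingers, y is the direction in which the jaws open and shut (so a half turn about z gives the same grasp; the last joint's range is limited). The gripper opens to 85 mm and grips with 20 to 120 N. Pads are 22 mm wide; open, the fingers measure 114 mm over their backs; the gripper's body (76 mm by 85 mm) begins 54 mm behind the grasp point. The pads swing forward as they close: fully open they stand 13 mm farther back than shut.
Start: joints at [-1.51, 0.527, 1.433, -0, 1.181, -0.178], TCP at [0.148, -0.607, 0.304] pointing down, gripper open.
Joint ranges: [-3.08, 3.08], [-0.75, 2.2], [0.22, 2.44], [-1.43, 4.57], [0, 2.65], [-2.85, 2.85]. Speed limits (rad/s): [2.79, 2.79, 3.14, 3.14, 3.14, 3.14].

### API

Orientations are given as a unit quaternion [x, y, z, w].
In Python, from station import manip, cams, order gives the robot as it stands. The module is installed in compiled form; this text tells all that it offers.
- The arm moves only by the tool drive_tool, never from a script. Its arguments are lists of equal length, an entry for each row: "linear": the shift along the tool's x, y, z in mm, a list of three; "rot": the turn, a rotation vector about the tool's x, y, z in degrees, a list of three; "hand": the finger opening in mm, from 0 to 85.4. A call has 1 to 20 rows; each row shifts and turns the pose as measured when the row begins, along the tool's axes as they then stand; what a row does not reach is not made up. A row lasts 1/12 s, in which the tool goes at most 41.7 mm and 7.16 degrees, less where a joint would pass 70% of its speed; a pose out of reach is approached as far as the arm can. A call with a gripper value outside its range is refused whole. The fingers move at their own pace and stop on an object; "force" is the grip in N (left out, the last holds). Time passes only in rows, so rows that do not move let the fingers close. It gives the time, the measured TCP pose, the force and the opening at its end, in the units of the state.
- manip.sense(): the state, without advancing time (a new reading comes with each control period).
- cams.snapshot(name): name is "side" or "top" or "wrist"; returns the picture (420x560x3 uint8, red, green, blue); there is no depth.
- cams.camera_model(name): a dict with "vfov" (degrees; the focal length in pixels is half the picture's height over the tangent of half this angle, whatever the lens; pixels are square), "cx", "cy" (the principal point, pixels), "rvec" (rotation vector, rad) and "tvec" (3), from world to camera coordinates, as OpenCV has them. Camera axes: x right, y down, z forward; pixel columns grow to the right and rows downward; lengths in m; the calibration is good to about 2 mm. A picture is of the moment at which its call begins: read the wrist's pose just before it. camera_model takes no time and is no camera call; for the wrist camera it gives the pose at the moment of the call.
- order.sign_off(): hands the job in, once; it reports no verdict.
Trained networks look in the newest picture that a camera, given by its name, has taken for a name from the list of things; names that differ only in an ending like _2 or _b are one class to them, and where a whole thing is asked for, a point or a joint stands for the part that bears it (a point fixed in the world has none). Each returns a list of dicts, best first, with "score" (0 to 1); they miss things now and then, are a little off and sometimes report something else, mostly with a low value. They report only what shows in the picture. A call takes as long as a camera call.
- cams.regions_of(label, camera): "pixels" (420x560 bool, what is visible of it) and "rect" ([left, top, right, bottom] in pixels, round what is visible of it).
- cams.spot_point(label, camera): "at" ([column, row] in pixels: a listed point, or the origin of a listed thing).
The state is a dict: "t": time; "q": joint angles; "qd": joint speeds; "tau": joint torques, N m; "tcp_pos": TCP position; "tool_rot": TCP orientation; "force": force on the tool from outside, world axes, zero at the start; "ft_torque": the same for the moment, N m; "finger_gap": opening from 0.0 (shut) to 1.0 (fully open).
Only numpy, scipy, OpenCV 4.12 (cv2) and the standard library are available. Lean on these libraries where they do the work, as an engineer would, in place of code of your own. Each camera call takes 0.05 s, during which the arm holds its last target. There are 200 camera calls.

## Working session

There is one attempt and no reset: what is moved stays moved. The work goes in short steps, Python scripts to look and compute and a tool call to move; the robot and the scene stay as the last step left them, time stands still between calls to the robot, and variables do not carry over. Pictures are saved under pics/ and viewed, about 8 in all and at most 12, crops included, and the job is handed in when it is done.

Besides the shell and the picture viewer there is one more tool, called after "Emit:" as name(argument=value, ...), one argument or row to a line, values as JSON. drive_tool: Moves the arm, as the interface text tells. Its arguments: {"type":"object","properties":{"linear":{"type":"array","items":{"type":"array","items":{"type":"number"}}},"rot":{"type":"array","items":{"type":"array","items":{"type":"number"}}},"hand":{"type":"array","items":{"type":"number"}},"force":{"type":"number"}},"required":["linear","rot","hand"]}

```bash
mkdir -p pics
cat > h.py <<'E'
import numpy as np, cv2
from station import manip, cams, order
from scipy.spatial.transform import Rotation as R
def K(m):
    f=210/np.tan(np.radians(m['vfov'])/2); return np.array([[f,0,m['cx']],[0,f,m['cy']],[0,0,1]])
def ray(m,px,z):
    Rw=R.from_rotvec(m['rvec']).as_matrix(); d=Rw.T@np.linalg.inv(K(m))@[px[0],px[1],1]; c=-Rw.T@np.array(m['tvec']); return c+d*(z-c[2])/d[2]
def proj(m,P):
    return cv2.projectPoints(np.array(P,float).reshape(-1,3),np.array(m['rvec']),np.array(m['tvec']),K(m),None)[0][:,0]
def save(n,im): cv2.imwrite('pics/'+n,im[:,:,::-1])
E
python3 - <<'E'
from h import *
print(manip.tip_reach, manip.sense())
for c in ('top','side'):
    im=cams.snapshot(c); save(c+'0.png',im); m=cams.camera_model(c)
    print(c,m)
    for n,z in [('screw_a_grip',.089),('cover',.06),('mat',0),('spare_cover',0),('vial_rack',0),('jar',0)]:
        for d in cams.spot_point(n,c)[:3]: print(n,round(d['score'],2),np.round(d['at']),np.round(ray(m,d['at'],z),3))
E
```

```text
0.0726 {'t': 0.0, 'q': array([-1.51050046e+00,  5.28495439e-01,  1.43391129e+00,  7.53021221e-06,
        1.18137050e+00, -1.78482260e-01]), 'qd': array([ 1.15520353e-03, -5.58963252e-05, -2.51471935e-04, -1.07473651e-03,
       -9.23855587e-04,  6.13707259e-04]), 'tau': array([ 6.11701307e-04, -4.42347193e+01, -1.78025615e+01, -1.04319388e-04,
        8.45509203e-03,  1.14060126e-05]), 'tcp_pos': array([ 0.14782906, -0.60669202,  0.30291259]), 'tool_rot': array([ 9.92881166e-01,  1.19104147e-01,  6.79848771e-05, -1.09017725e-03]), 'force': array([-0.02624175,  0.19251297,  0.45327785]), 'ft_torque': array([-0.01644545, -0.04848811,  0.00406131]), 'finger_gap': 0.99729828328012}
top {'vfov': 44.64910629618005, 'cx': 289.4820463389085, 'cy': 214.07738103098933, 'rvec': array([ 2.16370265, -2.05873901,  0.21571408]), 'tvec': array([-0.02036502,  0.61379077,  1.03911196])}
screw_a_grip 0.5 [144. 239.] [0.541 0.31  0.089]
screw_a_grip 0.36 [390. 285.] [ 0.47  -0.202  0.089]
cover 0.78 [187. 256.] [0.512 0.224 0.06 ]
cover 0.7 [296. 161.] [0.734 0.002 0.06 ]
mat 0.78 [389. 285.] [ 0.479 -0.218  0.   ]
spare_cover 0.59 [212. 157.] [0.754 0.198 0.   ]
vial_rack 0.6 [294. 160.] [0.757 0.006 0.   ]
jar 0.82 [382. 168.] [ 0.747 -0.198  0.   ]
side {'vfov': 53.43287885815086, 'cx': 283.53825721913273, 'cy': 211.93160405852242, 'rvec': array([ 2.18591108, -0.57772282,  0.29529187]), 'tvec': array([-0.53086249,  0.23081867,  0.654098  ])}
screw_a_grip 0.71 [192. 141.] [0.535 0.317 0.089]
cover 0.63 [194. 176.] [0.498 0.212 0.06 ]
mat 0.62 [277. 332.] [ 0.478 -0.212  0.   ]
spare_cover 0.87 [290. 169.] [0.752 0.21  0.   ]
vial_rack 0.62 [334. 211.] [0.754 0.01  0.   ]
jar 0.65 [391. 268.] [ 0.746 -0.194  0.   ]
```

View pics/top0.png

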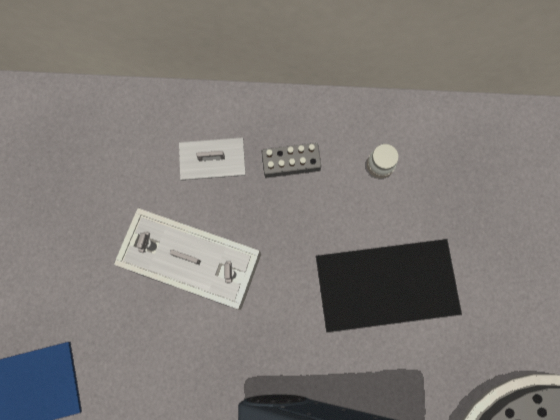

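View pics/side0.png

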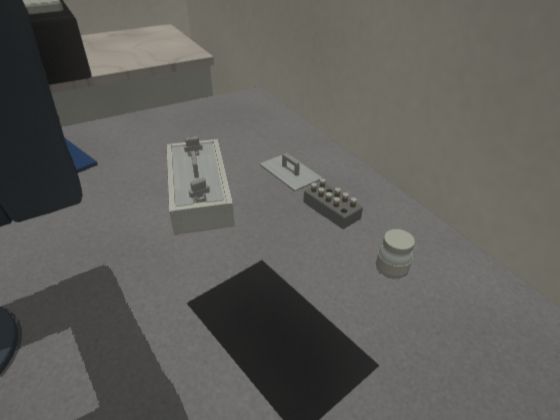

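The top view shows the housing with corners about (138,211), (258,249), (240,306) and (116,264), screws at (144,241) and (229,271), and the mat around (389,285). The side view agrees.

Run:
```python
from h import *
im=cv2.imread('pics/top0.png')[:,:,::-1]; m=cams.camera_model('top')
h=np.array([ray(m,p,.065) for p in [(138,211),(258,249),(240,306),(116,264)]]);print(np.round(h,3),h.mean(0))
d=(h[0]+h[3]-h[1]-h[2])/2; yaw=np.arctan2(-d[0],d[1]);print('len',np.linalg.norm(d),'yaw',np.degrees(yaw))
for p in [(144,241),(229,271)]: print(ray(m,p,.089))
g=(im.max(2)<22).astype(np.uint8); g[340:]=0;g[:230]=0;g[:,:300]=0
c=max(cv2.findContours(g,0,2)[0],key=cv2.contourArea); 
b=np.array([ray(m,p,.003) for p in cv2.boxPoints(cv2.minAreaRect(c))]);print(np.round(b,3),b.mean(0))
for i in range(2):
  e=b[i+1]-b[i];print(np.linalg.norm(e),np.degrees(np.arctan2(-e[0],e[1])))
save('crop.png',cv2.resize(im[195:320,100:275],None,fx=4.5,fy=4.5,interpolation=2))
s=manip.sense();print(R.from_quat(s['tool_rot']).as_matrix().round(3))
mw=cams.camera_model('wrist');Rw=R.from_rotvec(mw['rvec']).as_matrix();print('wristcam',-Rw.T@mw['tvec'],Rw,mw['vfov'])
```

```text
[[0.604 0.336 0.065]
 [0.535 0.073 0.065]
 [0.414 0.103 0.065]
 [0.488 0.37  0.065]] [0.51026204 0.22064028 0.065     ]
len 0.2746417727777921 yaw -15.140386992970955
[0.53643753 0.30941693 0.089     ]
[0.48305816 0.12827611 0.089     ]Traceback (most recent call last):
  File "<stdin>", line 7, in <module>
ValueError: max() iterable argument is empty
```

Run:
```python
from h import *
im=cv2.imread('pics/top0.png')[:,:,::-1]; m=cams.camera_model('top')
print(im[285,389])
cams.snapshot('top'); g=cams.regions_of('mat','top')[0]['pixels'].astype(np.uint8)
c=max(cv2.findContours(g,0,2)[0],key=cv2.contourArea); 
b=np.array([ray(m,p,.003) for p in cv2.boxPoints(cv2.minAreaRect(c)+np.array(0) if 0 else cv2.minAreaRect(c))]);print(np.round(b,3),b.mean(0))
for i in range(2):
  e=b[i+1]-b[i];print(np.linalg.norm(e),np.degrees(np.arctan2(-e[0],e[1])))
save('crop.png',cv2.resize(im[195:320,100:275],None,fx=4.5,fy=4.5,interpolation=2))
s=manip.sense();print(R.from_quat(s['tool_rot']).as_matrix().round(3))
mw=cams.camera_model('wrist');Rw=R.from_rotvec(mw['rvec']).as_matrix();print('wristcam',-Rw.T@mw['tvec'],Rw.round(3),mw['vfov'])
```

```text
[32 32 30]
[[ 0.535 -0.051  0.003]
 [ 0.59  -0.358  0.003]
 [ 0.419 -0.376  0.003]
 [ 0.368 -0.079  0.003]] [ 0.47804685 -0.21615958  0.003     ]
0.31096534590275293 -169.91993113995287
0.17123844564142596 96.27634545743012
[[ 0.972  0.237  0.   ]
 [ 0.237 -0.972 -0.   ]
 [-0.     0.    -1.   ]]
wristcam [ 0.22875156 -0.5869465   0.37390448] [[ 0.236 -0.972 -0.   ]
 [-0.921 -0.224  0.319]
 [-0.31  -0.075 -0.948]] 65.02545887911714
```

View pics/crop.png

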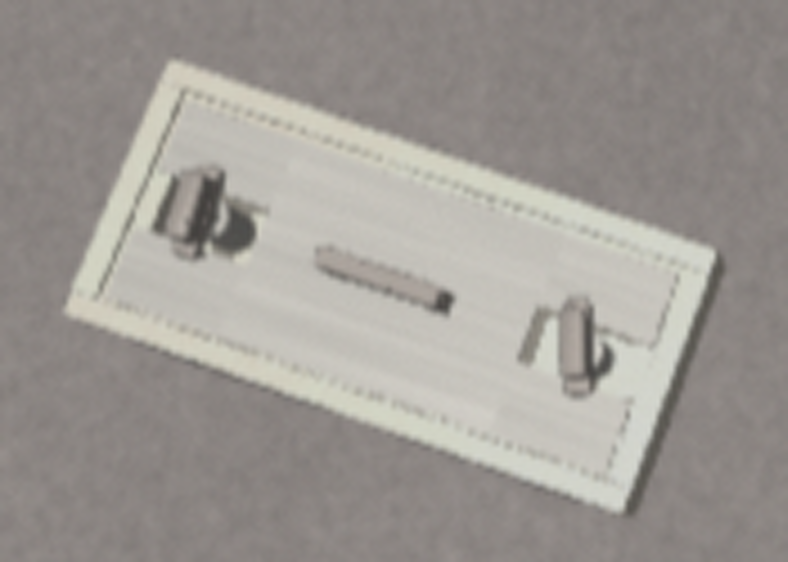

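The crop shows wing A about square across its slot (near 0) and wing B already turned roughly 23° anticlockwise. I'm moving above the housing for a closer look.

Emit:
drive_tool(
  linear=[
    [31.3,-22.3,0],
    [31.3,-22.3,0],
    [31.3,-22.3,0],
    [31.3,-22.3,0],
    [31.3,-22.3,0],
    [31.3,-22.3,0],
    [31.3,-22.3,0],
    [31.3,-22.3,0],
    [31.3,-22.3,0],
    [31.3,-22.3,0],
    [31.3,-22.3,0],
    [31.3,-22.3,0],
    [31.3,-22.3,0],
    [31.3,-22.3,0],
  ],
  rot=[
    [0,0,0],
    [0,0,0],
    [0,0,0],
    [0,0,0],
    [0,0,0],
    [0,0,0],
    [0,0,0],
    [0,0,0],
    [0,0,0],
    [0,0,0],
    [0,0,0],
    [0,0,0],
    [0,0,0],
    [0,0,0],
  ],
  hand=[85,85,85,85,85,85,85,85,85,85,85,85,85,85],
)

```text
t: 1.97
tcp_pos: [0.5114, -0.1943, 0.3024]
tool_rot: [0.994, 0.111, 0.001, 0.007]
force: [-0.3, -0.6, 1.0]
finger_gap: 0.996
```

Emit:
drive_tool(
  linear=[
    [10,-37,0],
    [10,-37,0],
    [10,-37,0],
    [10,-37,0],
    [10,-37,0],
    [10,-37,0],
    [10,-37,0],
    [10,-37,0],
    [10,-37,0],
    [10,-37,0],
    [10,-37,0],
    [0,0,0],
    [0,0,0],
    [0,0,0],
    [0,0,0],
    [0,0,0],
    [0,0,0],
  ],
  rot=[
    [0,0,0],
    [0,0,0],
    [0,0,0],
    [0,0,0],
    [0,0,0],
    [0,0,0],
    [0,0,0],
    [0,0,0],
    [0,0,0],
    [0,0,0],
    [0,0,0],
    [0,0,6],
    [0,0,6],
    [0,0,6],
    [0,0,6],
    [0,0,6],
    [0,0,0],
  ],
  hand=[85,85,85,85,85,85,85,85,85,85,85,85,85,85,85,85,85],
)

```text
t: 3.38
tcp_pos: [0.534, 0.2582, 0.2975]
tool_rot: [0.988, -0.155, 0.012, 0.005]
force: [-0.1, -0.9, -1.0]
finger_gap: 0.992
```

Run:
```python
from h import *
s=manip.sense();M=R.from_quat(s['tool_rot']).as_matrix();print(s['t'],s['tcp_pos'],M.round(3),s['q'])
m=cams.camera_model('wrist');im=cams.snapshot('wrist');save('w1.png',im)
for n,z in [('screw_a_grip',.089),('cover',.06)]:
    for d in cams.spot_point(n,'wrist')[:3]: print(n,round(d['score'],2),np.round(d['at']),np.round(ray(m,d['at'],z),4))
```

```text
3.3833 [0.53404759 0.25820046 0.29748931] [[ 0.952 -0.306  0.021]
 [-0.306 -0.952 -0.014]
 [ 0.025  0.007 -1.   ]] [ 0.26959631  0.48805256  1.52917755 -0.02177615  1.10766647  2.16106106]
screw_a_grip 0.63 [222. 218.] [0.5372 0.3143 0.089 ]
cover 0.91 [322. 207.] [0.51   0.2254 0.06  ]
```

View pics/w1.png

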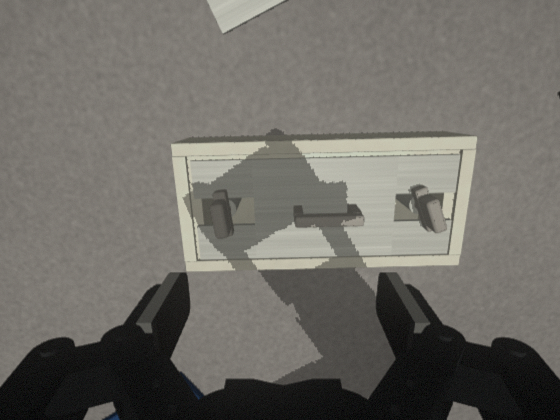

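```bash
cat >> h.py <<'E'
def yawrep(P,Q): return np.degrees(np.arctan2(Q[1]-P[1],Q[0]-P[0]))
def rel(s,target,yaw_deg):
    M=R.from_quat(s['tool_rot']).as_matrix(); c,q=np.cos(np.radians(yaw_deg)),np.sin(np.radians(yaw_deg))
    T=np.array([[c,q,0],[q,-c,0],[0,0,-1]])
    print('lin mm',(M.T@(np.array(target)-s['tcp_pos'])*1000).round(1),'rot deg',np.degrees(R.from_matrix(M.T@T).as_rotvec()).round(2), 'tcp',s['tcp_pos'].round(4),'t',s['t'])
E
python3 - <<'E'
from h import *
m=cams.camera_model('wrist')
c=[ray(m,p,.065) for p in [(190,158),(461,151),(449,258),(197,262)]];print(np.round(c,4),np.mean(c,0))
for i in range(4): print(np.linalg.norm(c[i]-c[i-1]),yawrep(c[i],c[i-1]))
im=cv2.imread('pics/w1.png')
for a,b in [((221,236),(219,191)),((437,226),(421,190))]:
    P,Q=ray(m,a,.09),ray(m,b,.09);print((P+Q)/2,np.linalg.norm(P-Q),yawrep(P,Q))
mt=cams.camera_model('top');b=[ray(mt,p,.003) for p in [(317,255),(447,240),(460,313),(327,330)]];print(np.mean(b,0),[ (np.linalg.norm(b[i]-b[i-1]),yawrep(b[i],b[i-1])) for i in range(4)])
rel(manip.sense(),[.536,.311,.170],-16)
cv2.imwrite('pics/w1c.png',cv2.resize(im[130:280,165:485],None,fx=2.5,fy=2.5,interpolation=2))
E
```

```text
[[0.5942 0.3279 0.065 ]
 [0.5245 0.088  0.065 ]
 [0.4198 0.116  0.065 ]
 [0.4941 0.3615 0.065 ]] [0.50815186 0.22333054 0.065     ]
0.10561936436236144 161.45590362992513
0.24975808437170308 73.77454402140887
0.1083246216814756 -14.931875991215437
0.2564914692492258 -106.84292528289228
[0.54134623 0.31383953 0.09      ] 0.04216813499974269 -18.439892349649824
[0.48953633 0.1348477  0.09      ] 0.03844447040058537 11.494694251637632
[ 0.47971147 -0.21487945  0.003     ] [(np.float64(0.16504773223431893), np.float64(-170.22832829459875)), (np.float64(0.2955087575729717), np.float64(99.45523843450874)), (np.float64(0.1626525623684397), np.float64(9.295046427478464)), (np.float64(0.2941522163945532), np.float64(-80.07858509018426))]
lin mm [-17.5 -52.2 126.8] rot deg [ 0.44 -1.41 -1.6 ] tcp [0.5341 0.2578 0.2975] t 3.5333
```

View pics/w1c.png

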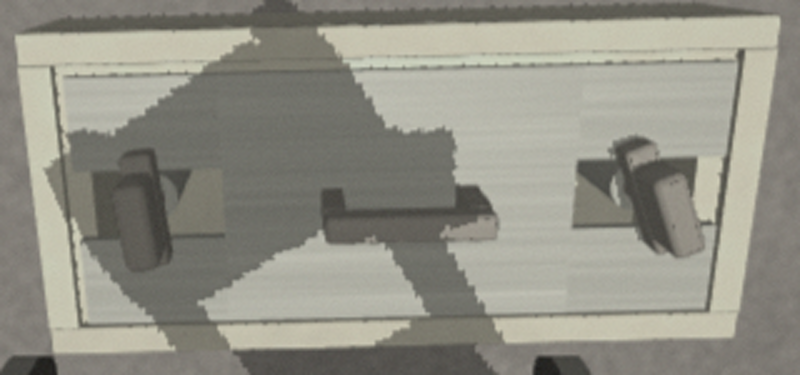

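Run:
```python
from h import *
m=cams.camera_model('wrist')
f=lambda u,v:(165+u/2.5,130+v/2.5)
for a,b in [((146,268),(132,180)),((687,253),(667,172)),((472,238),(330,240))]:
    z=.097
    P,Q=ray(m,f(*a),z),ray(m,f(*b),z);print((P+Q)/2,np.linalg.norm(P-Q),yawrep(P,Q))
s=manip.sense()
rel(s,[.537,.312,.190],-14); rel(s,[.537,.312,.143],-14)
```

```text
[0.53786003 0.31328216 0.097     ] 0.032677663797687544 -12.237940528329986
[0.48449725 0.13286413 0.097     ] 0.031857751116133724 2.8113309371013546
[0.50474816 0.22745602 0.097     ] 0.05004158469096713 73.06515441714826
lin mm [-16.3 -53.3 106.8] rot deg [ 0.46 -1.4  -3.6 ] tcp [0.5341 0.2578 0.2975] t 3.5333
lin mm [-17.5 -53.6 153.8] rot deg [ 0.46 -1.4  -3.6 ] tcp [0.5341 0.2578 0.2975] t 3.5333
```

Emit:
drive_tool(
  linear=[
    [0,0,0],
    [-5,-18,35],
    [-5,-18,35],
    [-5,-18,35],
    [0,0,0],
  ],
  rot=[
    [0.5,-1.4,-4.5],
    [0,0,0],
    [0,0,0],
    [0,0,0],
    [0,0,0],
  ],
  hand=[45,45,45,45,45],
)

```text
t: 3.95
tcp_pos: [0.5359, 0.3144, 0.1928]
tool_rot: [0.994, -0.109, 0.005, -0.002]
force: [-1.4, -0.5, -0.9]
finger_gap: 0.529
```

Run:
```python
from h import *
s=manip.sense(); rel(s,[.5373,.3122,.143],-12.5); print(s['finger_gap'])
m=cams.camera_model('wrist');im=cams.snapshot('wrist');save('w2.png',im)
print(proj(m,[[.5373,.3122,.097],[.4838,.1315,.097]]))
```

```text
lin mm [ 1.4  2.1 49.8] rot deg [-0.32 -0.53 -0.05] tcp [0.5359 0.3144 0.1928] t 3.95
0.5285604462627027
[[288.98083833 253.46099294]
 [621.50140246 274.94414569]]
```

View pics/w2.png

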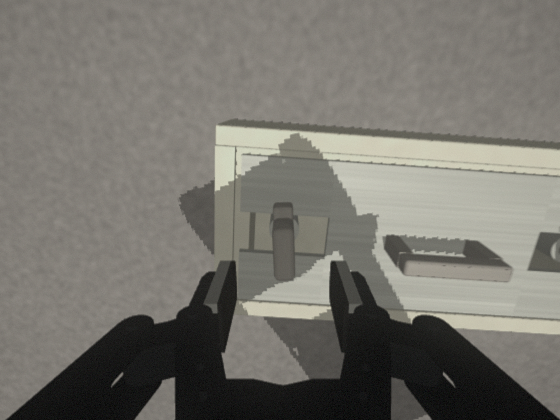

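The wing's top face runs from (283,221) to (285,279). It is centred between the fingers and lined up with them, so I can descend.

Emit:
drive_tool(
  linear=[
    [1.5,0,17],
    [1,0,17],
    [0,0,15],
    [0,0,0],
    [0,0,0],
    [0,0,0],
    [0,0,0],
    [0,0,0],
  ],
  rot=[
    [-0.3,-0.5,0],
    [0,0,0],
    [0,0,0],
    [0,0,0],
    [0,0,0],
    [0,0,0],
    [0,0,0],
    [0,0,0],
  ],
  hand=[45,45,45,10,10,10,10,10],
  force=40,
)

```text
t: 4.67
tcp_pos: [0.5465, 0.3116, 0.1556]
tool_rot: [0.994, -0.107, 0.01, -0.004]
force: [1.7, 3.0, -10.4]
finger_gap: 0.128
```

Run:
```python
from h import *
s=manip.sense(); rel(s,[.5373,.3135,.143],74); print(s['finger_gap']*85.4,s['force'],s['ft_torque'])
```

```text
lin mm [-9.6  0.2 12.4] rot deg [  0.35  -1.25 -86.28] tcp [0.5465 0.3116 0.1556] t 4.6667
10.89352641734765 [  1.7256354    2.98590794 -10.37453974] [ 0.17047871 -0.2753997  -0.00945887]
```

Emit:
drive_tool(
  linear=[
    [0,0,0],
    [0,0,0],
    [0,0,0],
    [0,0,0],
  ],
  rot=[
    [0,0,0],
    [0,0,0],
    [0,0,0],
    [0,0,0],
  ],
  hand=[45,45,45,45],
)

```text
t: 5.0
tcp_pos: [0.5484, 0.3117, 0.1602]
tool_rot: [0.994, -0.106, 0.013, -0.004]
force: [0.4, -0.5, -0.0]
finger_gap: 0.526
```

Run:
```python
from h import *
s=manip.sense(); rel(s,[.5373,.3135,.143],-12.5); print(s['finger_gap']*85.4,s['force'],s['ft_torque'])
m=cams.camera_model('wrist');im=cams.snapshot('wrist');save('w3.png',im)
print(proj(m,[[.5373,.3135,.097],[.5465,.3135,.097]]))
```

```text
lin mm [-11.7   0.8  16.9] rot deg [-0.67 -1.39  0.29] tcp [0.5484 0.3117 0.1602] t 5.0
44.946803908648015 [ 0.39392548 -0.50794899 -0.03742971] [-0.04041731  0.01750583  0.02245695]
[[287.83558682 310.59362331]
 [283.74816581 293.93575836]]
```

View pics/w3.png

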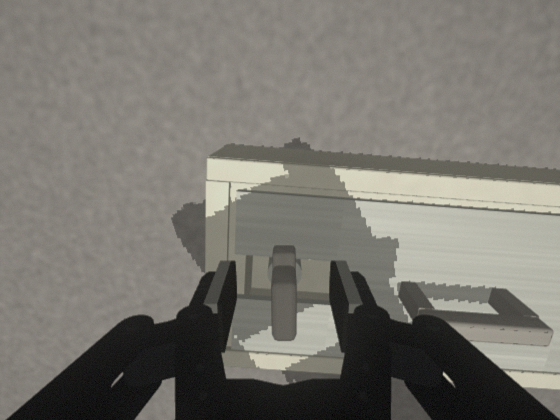

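Wing A's top face runs (285,268)–(285,338), so it is laterally centred. I'm about 8 mm too far along x and 17 mm too high, so I'll correct that.

Emit:
drive_tool(
  linear=[
    [-4,0,6],
    [-4,0,6],
    [0,0,6],
  ],
  rot=[
    [-0.6,-1.3,0.3],
    [0,0,0],
    [0,0,0],
  ],
  hand=[45,45,45],
)

```text
t: 5.3
tcp_pos: [0.5419, 0.314, 0.1441]
tool_rot: [0.994, -0.109, 0.003, -0.001]
force: [0.1, -0.2, 0.5]
finger_gap: 0.528
```

Emit:
drive_tool(
  linear=[
    [0,0,0],
    [0,0,0],
  ],
  rot=[
    [0,0,0],
    [0,0,0],
  ],
  hand=[45,45],
)

```text
t: 5.47
tcp_pos: [0.5406, 0.3139, 0.1419]
tool_rot: [0.994, -0.109, 0.001, -0.001]
force: [-0.7, -0.1, 0.1]
finger_gap: 0.529
```

Run:
```python
from h import *
s=manip.sense(); rel(s,[.540,.3135,.143],-12.5); print(s['force'],s['qd'])
```

```text
lin mm [-0.5  0.5 -1.1] rot deg [-0.08 -0.09 -0.03] tcp [0.5406 0.3139 0.1419] t 5.4667
[-0.74962985 -0.1014715   0.08945674] [-0.0007586   0.01880161  0.00999735  0.00068617 -0.00712947  0.00154461]
```

Emit:
drive_tool(
  linear=[
    [0,0,0],
    [0,0,0],
    [0,0,0],
  ],
  rot=[
    [0,0,0],
    [0,0,0],
    [0,0,0],
  ],
  hand=[10,10,10],
  force=40,
)

```text
t: 5.72
tcp_pos: [0.5402, 0.3137, 0.1411]
tool_rot: [0.994, -0.109, 0.0, -0.0]
force: [-0.9, 0.2, 1.0]
finger_gap: 0.133
```

Emit:
drive_tool(
  linear=[
    [0,0,0],
    [0,0,0],
  ],
  rot=[
    [0,0,0],
    [0,0,0],
  ],
  hand=[5,5],
)

```text
t: 5.88
tcp_pos: [0.5402, 0.3137, 0.1412]
tool_rot: [0.994, -0.109, 0.0, -0.0]
force: [0.8, -1.0, -1.1]
finger_gap: 0.132
```

Emit:
drive_tool(
  linear=[
    [0,0,0],
    [0,0,0],
    [0,0,0],
    [0,0,0],
    [0,0,0],
    [0,0,0],
  ],
  rot=[
    [0,0,-5],
    [0,0,-5],
    [0,0,-5],
    [0,0,-5],
    [0,0,-5],
    [0,0,-5],
  ],
  hand=[5,5,5,5,5,5],
)

```text
t: 6.38
tcp_pos: [0.5401, 0.3155, 0.1411]
tool_rot: [0.987, 0.162, 0.001, -0.002]
force: [0.4, 2.3, -1.0]
finger_gap: 0.133
```

Run:
```python
from h import *
s=manip.sense(); rel(s,[.540,.3135,.141],74); print(s['force'],s['ft_torque'],s['finger_gap'])
```

```text
lin mm [-0.7  1.9  0.1] rot deg [ -0.18  -0.21 -55.4 ] tcp [0.5401 0.3155 0.1411] t 6.3833
[ 0.39414729  2.33383052 -0.9810598 ] [ 0.01933383  0.05589988 -0.15219407] 0.13257508358548992
```

Emit:
drive_tool(
  linear=[
    [0,0.5,0],
    [0,0.5,0],
    [0,0,0],
    [0,0,0],
    [0,0,0],
    [0,0,0],
    [0,0,0],
    [0,0,0],
    [0,0,0],
  ],
  rot=[
    [0,0,-6],
    [0,0,-6],
    [0,0,-6],
    [0,0,-6],
    [0,0,-6],
    [0,0,-6],
    [0,0,-6],
    [0,0,-6],
    [0,0,-4],
  ],
  hand=[5,5,5,5,5,5,5,5,5],
)

```text
t: 7.13
tcp_pos: [0.5378, 0.3177, 0.1412]
tool_rot: [0.803, 0.596, 0.001, -0.005]
force: [-1.0, 0.5, -0.9]
finger_gap: 0.132
```

Run:
```python
from h import *
s=manip.sense(); rel(s,[.540,.3135,.141],74); print(s['force'],s['ft_torque'],s['finger_gap'])
```

```text
lin mm [-3.4  3.3  0.1] rot deg [-0.36 -0.43 -0.83] tcp [0.5378 0.3177 0.1412] t 7.1333
[-0.98837874  0.47450304 -0.89672135] [-0.2299707  -0.09364412 -0.12079888] 0.13201583291812352
```

Emit:
drive_tool(
  linear=[
    [0,0,0],
    [0,0,0],
  ],
  rot=[
    [0,0,-4],
    [0,0,-2],
  ],
  hand=[5,5],
)

```text
t: 7.3
tcp_pos: [0.5379, 0.318, 0.1413]
tool_rot: [0.772, 0.635, 0.002, -0.006]
force: [-0.7, -1.6, 0.9]
finger_gap: 0.135
```

Run:
```python
from h import *
s=manip.sense(); rel(s,[.540,.3135,.141],74); print(s['force'],s['ft_torque'],s['finger_gap'])
```

```text
lin mm [-4.   3.   0.2] rot deg [-0.41 -0.61  4.87] tcp [0.5379 0.318  0.1413] t 7.3
[-0.68793502 -1.64590507  0.9369209 ] [-0.45708551 -0.07974645 -1.90542535] 0.1347198484637486
```

Torque of −1.9 N·m shows screw A is at its stop. Releasing and rising, then on to B.

Emit:
drive_tool(
  linear=[
    [0,0,0],
    [0,0,0],
    [0,0,0],
    [0,0,-20],
    [0,0,-20],
    [0,0,-20],
    [0,0,0],
    [0,0,0],
    [0,0,0],
    [0,0,0],
    [0,0,0],
    [0,0,0],
    [0,0,0],
    [0,0,0],
    [0,0,0],
    [0,0,0],
    [0,0,0],
    [0,0,0],
  ],
  rot=[
    [0,0,0],
    [0,0,0],
    [0,0,0],
    [0,0,0],
    [0,0,0],
    [0,0,0],
    [0,0,6.5],
    [0,0,6.5],
    [0,0,6.5],
    [0,0,6.5],
    [0,0,6.5],
    [0,0,6.5],
    [0,0,6.5],
    [0,0,6.5],
    [0,0,6.5],
    [0,0,6.5],
    [0,0,6.5],
    [0,0,4],
  ],
  hand=[45,45,45,45,45,45,45,45,45,45,45,45,45,45,45,45,45,45],
)

```text
t: 8.8
tcp_pos: [0.5395, 0.3186, 0.208]
tool_rot: [1.0, -0.001, 0.002, -0.006]
force: [-0.2, 0.5, 0.2]
finger_gap: 0.522
```

Run:
```python
from h import *
s=manip.sense(); rel(s,[.485,.133,.195],3); print(s['force'],s['ft_torque'],s['finger_gap'])
```

```text
lin mm [-54.2 185.9  10.6] rot deg [-0.64 -0.29 -3.1 ] tcp [0.5395 0.3186 0.208 ] t 8.8
[-0.17456105  0.52959821  0.2258455 ] [ 0.00186174 -0.00897127 -0.01983702] 0.5217924474925766
```

Emit:
drive_tool(
  linear=[
    [0,0,0],
    [-10,37,2],
    [-10,36,2],
    [-10,36,2],
    [-9,35,2],
    [-5,18,2],
    [0,0,0],
    [0,0,0],
  ],
  rot=[
    [-0.6,-0.3,-3],
    [0,0,0],
    [0,0,0],
    [0,0,0],
    [0,0,0],
    [0,0,0],
    [0,0,0],
    [0,0,0],
  ],
  hand=[45,45,45,45,45,45,45,45],
)

```text
t: 9.47
tcp_pos: [0.5046, 0.152, 0.1994]
tool_rot: [1.0, 0.029, 0.005, -0.001]
force: [-0.3, 1.2, 1.0]
finger_gap: 0.521
```

Run:
```python
from h import *
s=manip.sense(); rel(s,[.485,.133,.141],3)
m=cams.camera_model('wrist');im=cams.snapshot('wrist');save('w4.png',im)
print(proj(m,[[.485,.133,.097],[.539,.315,.097],[.475,.133,.097]]))
```

```text
lin mm [-21.3  17.9  58.2] rot deg [-0.11 -0.6   0.31] tcp [0.5046 0.152  0.1994] t 9.4667
[[314.33209315 283.45695688]
 [-14.46273274 177.72880496]
 [312.90069305 297.96466541]]
```

View pics/w4.png

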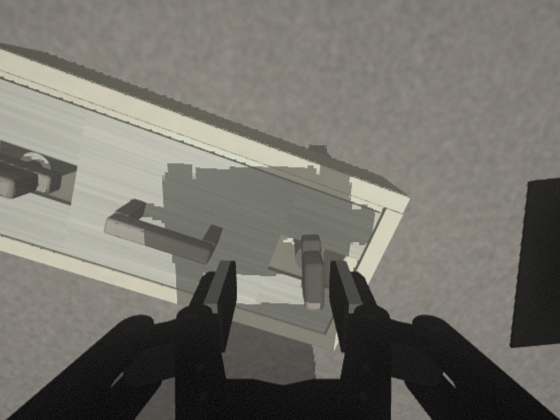

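Wing B's top face runs (311,250)–(314,308), about 1 to 3 mm from prediction and slightly further anticlockwise. Wing A now lies along its slot (far left). I'll shift, then descend.

Emit:
drive_tool(
  linear=[
    [-9,9,0],
    [-9,8,0],
    [0,0,0],
    [0,0,19],
    [0,0,18],
    [0,0,17],
    [0,0,0],
  ],
  rot=[
    [0,-0.6,0],
    [0,0,0],
    [0,0,-4],
    [0,0,0],
    [0,0,0],
    [0,0,0],
    [0,0,0],
  ],
  hand=[45,45,45,45,45,45,45],
)

```text
t: 10.1
tcp_pos: [0.4863, 0.1366, 0.1461]
tool_rot: [0.997, 0.071, 0.003, -0.001]
force: [-0.3, -0.0, 0.0]
finger_gap: 0.532
```

Run:
```python
from h import *
s=manip.sense(); rel(s,[.488,.134,.141],7);print(s['force'],s['qd'])
```

```text
lin mm [1.3 2.9 5.1] rot deg [-0.07 -0.36  1.13] tcp [0.4863 0.1366 0.1461] t 10.1
[-0.27842013 -0.04454053  0.03406679] [ 1.03739320e-02 -4.39023540e-02 -5.17888128e-03 -4.91688479e-05
  2.20927941e-02 -6.39592243e-03]
```

Emit:
drive_tool(
  linear=[
    [1.5,2.5,4],
    [0,0,0],
    [0,0,0],
  ],
  rot=[
    [0,-0.3,0],
    [0,0,0],
    [0,0,0],
  ],
  hand=[45,45,45],
)

```text
t: 10.35
tcp_pos: [0.4874, 0.1349, 0.1425]
tool_rot: [0.997, 0.072, -0.0, -0.001]
force: [-0.2, -0.2, 0.1]
finger_gap: 0.526
```

Emit:
drive_tool(
  linear=[
    [0,0,0],
    [0,0,0],
    [0,0,0],
    [0,0,0],
  ],
  rot=[
    [0,0,0],
    [0,0,0],
    [0,0,0],
    [0,0,0],
  ],
  hand=[10,10,5,5],
)

```text
t: 10.68
tcp_pos: [0.4888, 0.1336, 0.1444]
tool_rot: [0.997, 0.074, 0.002, 0.001]
force: [-0.4, 3.4, -9.9]
finger_gap: 0.131
```

Emit:
drive_tool(
  linear=[
    [0,0,1],
    [0,0,1],
    [0,0,0],
    [0,0,0],
    [0,0,0],
    [0,0,0],
  ],
  rot=[
    [0,0,-5],
    [0,0,-5],
    [0,0,-5],
    [0,0,-5],
    [0,0,-5],
    [0,0,-5],
  ],
  hand=[5,5,5,5,5,5],
)

```text
t: 11.18
tcp_pos: [0.4873, 0.1365, 0.1444]
tool_rot: [0.942, 0.336, 0.002, -0.002]
force: [0.0, 0.7, -2.9]
finger_gap: 0.126
```

Run:
```python
from h import *
s=manip.sense(); rel(s,[.488,.134,.141],74);print(s['force'],s['ft_torque'],s['finger_gap'])
```

```text
lin mm [-1.   2.4  3.3] rot deg [ -0.06  -0.35 -34.7 ] tcp [0.4873 0.1365 0.1444] t 11.1833
[ 0.01275276  0.71028497 -2.86333522] [ 0.2233039   0.13192156 -0.0406536 ] 0.12630768803996156
```

Emit:
drive_tool(
  linear=[
    [0,0.5,0],
    [0,0.5,0],
    [0,0,0],
    [0,0,0],
    [0,0,0],
    [0,0,0],
    [0,0,0],
  ],
  rot=[
    [0,0,-6],
    [0,0,-6],
    [0,0,-6],
    [0,0,-6],
    [0,0,-6],
    [0,0,-4],
    [0,0,-3],
  ],
  hand=[5,5,5,5,5,5,5],
)

```text
t: 11.77
tcp_pos: [0.4844, 0.1383, 0.1445]
tool_rot: [0.779, 0.627, 0.002, -0.006]
force: [-0.3, -3.0, -1.9]
finger_gap: 0.135
```

Run:
```python
from h import *
s=manip.sense(); rel(s,[.488,.134,.141],74);print(s['force'],s['ft_torque'],s['finger_gap'])
```

```text
lin mm [-3.4  4.5  3.4] rot deg [-0.44 -0.55  3.61] tcp [0.4844 0.1383 0.1445] t 11.7667
[-0.28126073 -2.95997156 -1.89155082] [-0.86619808 -0.09968929 -1.78627009] 0.13537667677563775
```

Screw B is at its stop too (−1.8 N·m). Releasing, rising, and moving over the handle.

Emit:
drive_tool(
  linear=[
    [0,0,0],
    [0,0,0],
    [0,0,0],
    [0,0,-25],
    [0,0,-25],
    [0,0,-20],
    [30,3,0],
    [30,3,0],
    [24,2,0],
    [0,0,0],
    [0,0,0],
  ],
  rot=[
    [0,0,0],
    [0,0,0],
    [0,0,0],
    [0,0,0],
    [0,0,0],
    [0,0,0],
    [0,0,0],
    [0,0,0],
    [0,0,0],
    [-0.4,-0.5,3.6],
    [0,0,0],
  ],
  hand=[45,45,45,45,45,45,45,45,45,45,45],
)

```text
t: 12.68
tcp_pos: [0.5123, 0.2205, 0.2216]
tool_rot: [0.801, 0.599, 0.001, 0.001]
force: [0.2, -0.0, 0.2]
finger_gap: 0.53
```

Run:
```python
from h import *
s=manip.sense(); rel(s,[.511,.224,.150],74)
m=cams.camera_model('wrist');im=cams.snapshot('wrist');save('w5.png',im)
print(proj(m,[[.511,.224,.102],[.5187,.2525,.102],[.501,.224,.102]]))
```

```text
lin mm [ 2.9 -2.5 71.6] rot deg [ 0.18 -0.08 -0.47] tcp [0.5123 0.2205 0.2216] t 12.6833
[[277.16177433 234.08183009]
 [275.70398509 188.23788992]
 [261.86510914 238.29066851]]
```

View pics/w5.png

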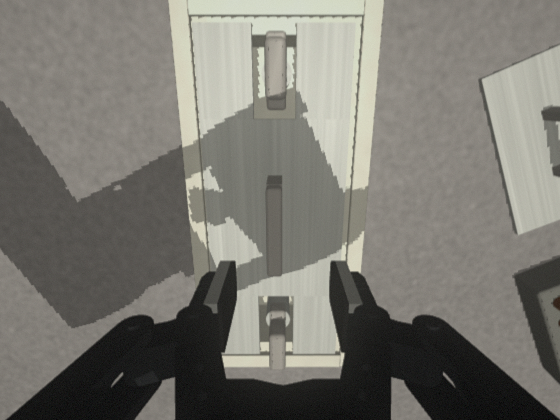

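The handle spans (275,177)–(274,276), and both wings lie lengthwise inside their slots. I'll shift and descend onto the bar.

Emit:
drive_tool(
  linear=[
    [8,-4,0],
    [0,0,24],
    [0,0,24],
    [0,0,20],
    [0,0,0],
  ],
  rot=[
    [0,0,0],
    [0,0,0],
    [0,0,0],
    [0,0,0],
    [0,0,0],
  ],
  hand=[45,45,45,45,45],
)

```text
t: 13.15
tcp_pos: [0.5111, 0.2296, 0.1538]
tool_rot: [0.8, 0.6, 0.004, 0.001]
force: [-0.2, -0.1, -0.6]
finger_gap: 0.527
```

Run:
```python
from h import *
s=manip.sense(); rel(s,[.5107,.2294,.150],74)
```

```text
lin mm [-0.3 -0.4  3.8] rot deg [ 0.36 -0.27 -0.25] tcp [0.5111 0.2296 0.1538] t 13.15
```

Emit:
drive_tool(
  linear=[
    [0,0,4],
    [0,0,0],
    [0,0,0],
    [0,0,0],
    [0,0,0],
    [0,0,0],
    [0,0,0],
  ],
  rot=[
    [0.3,-0.3,0],
    [0,0,0],
    [0,0,0],
    [0,0,0],
    [0,0,0],
    [0,0,0],
    [0,0,0],
  ],
  hand=[45,45,5,5,5,5,5],
  force=80,
)

```text
t: 13.73
tcp_pos: [0.5113, 0.2291, 0.1525]
tool_rot: [0.8, 0.6, 0.0, 0.001]
force: [0.5, -0.5, -3.9]
finger_gap: 0.097
```

Emit:
drive_tool(
  linear=[
    [0,0,-5],
    [0,0,-7],
    [0,0,-8],
    [0,0,-8],
  ],
  rot=[
    [0,0,0],
    [0,0,0],
    [0,0,0],
    [0,0,0],
  ],
  hand=[3,3,3,3],
)

```text
t: 14.07
tcp_pos: [0.5098, 0.2288, 0.1808]
tool_rot: [0.8, 0.6, -0.002, -0.001]
force: [-0.5, 0.4, -2.9]
finger_gap: 0.098
```

Run:
```python
from h import *
s=manip.sense(); rel(s,[.5107,.2294,.220],74);print(s['force'],s['ft_torque'],s['finger_gap'])
```

```text
lin mm [  0.8   0.6 -39.2] rot deg [-0.18  0.14 -0.28] tcp [0.5098 0.2288 0.1808] t 14.0667
[-0.49501056  0.43904184 -2.87053097] [ 0.02410375 -0.01307688 -0.00300097] 0.09760739303235894
```

Emit:
drive_tool(
  linear=[
    [0,0,-15],
    [0,0,-20],
    [0,0,-20],
    [0,0,-10],
    [-10,2,0],
    [-20,4.5,0],
    [-30,6.5,0],
    [-30,6.5,0],
    [-30,6.5,0],
    [-30,6.5,0],
    [-30,6.5,0],
    [-30,6.5,0],
    [-30,6.5,0],
    [-30,6.5,0],
    [-30,6.5,0],
    [-30,6.5,0],
    [-30,6.5,0],
    [-30,6.5,0],
    [-20,4,0],
    [-10,2,0],
  ],
  rot=[
    [0,0,0],
    [0,0,0],
    [0,0,0],
    [0,0,0],
    [0,0,0],
    [0,0,0],
    [0,0,0],
    [0,0,0],
    [0,0,0],
    [0,0,0],
    [0,0,0],
    [0,0,0],
    [0,0,0],
    [0,0,0],
    [0,0,0],
    [0,0,0],
    [0,0,0],
    [0,0,0],
    [0,0,0],
    [0,0,0],
  ],
  hand=[3,3,3,3,3,3,3,3,3,3,3,3,3,3,3,3,3,3,3,3],
)

```text
t: 15.73
tcp_pos: [0.4705, -0.2231, 0.2547]
tool_rot: [0.798, 0.603, -0.001, 0.001]
force: [0.9, -0.2, -3.4]
finger_gap: 0.098
```

Emit:
drive_tool(
  linear=[
    [0,0,0],
    [0,0,0],
    [0,0,0],
    [0,0,0],
    [0,0,0],
    [0,0,0],
    [0,0,0],
  ],
  rot=[
    [0,0,-4],
    [0,0,-6],
    [0,0,-6],
    [0,0,-6],
    [0,0,-3],
    [0,0,0],
    [0,0,0],
  ],
  hand=[3,3,3,3,3,3,3],
)

```text
t: 16.32
tcp_pos: [0.4651, -0.2251, 0.2531]
tool_rot: [0.643, 0.766, -0.001, -0.003]
force: [0.2, 0.1, -3.6]
finger_gap: 0.095
```

Run:
```python
from h import *
s=manip.sense(); rel(s,[.479,-.215,.115],99.5);print(s['force'],s['finger_gap'])
m=cams.camera_model('wrist');im=cams.snapshot('wrist');save('w6.png',im)
cams.snapshot('top')
for n in ['cover','mat']:
  for d in cams.spot_point(n,'top')[:2]: print(n,d,ray(cams.camera_model('top'),d['at'],.15 if n=='cover' else 0))
```

```text
lin mm [  7.   16.2 138. ] rot deg [-0.33 -0.2   0.45] tcp [ 0.4651 -0.2251  0.2531] t 16.3167
[ 0.17667099  0.13027249 -3.56417475] 0.09459236247065539
cover {'at': [412.3, 286.0], 'score': 0.59} [ 0.46634159 -0.23396028  0.15      ]
mat {'at': [389.0, 285.9], 'score': 0.81} [ 0.47572572 -0.21793898  0.        ]
```

View pics/w6.png

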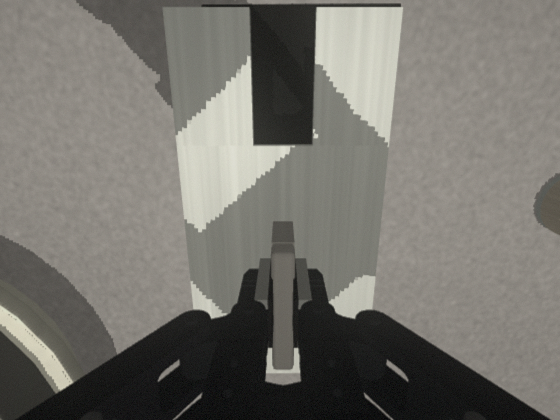

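The cover hangs square and level in the grip with the slot open ahead. I'll centre it over the mat and lower.

Emit:
drive_tool(
  linear=[
    [5,8,0],
    [5,7,0],
    [0,0,10],
    [0,0,20],
    [0,0,20],
    [0,0,20],
    [0,0,20],
    [0,0,20],
    [0,0,15],
    [0,0,8],
    [0,0,0],
  ],
  rot=[
    [-0.3,-0.2,0],
    [0,0,0],
    [0,0,0],
    [0,0,0],
    [0,0,0],
    [0,0,0],
    [0,0,0],
    [0,0,0],
    [0,0,0],
    [0,0,0],
    [0,0,0],
  ],
  hand=[3,3,3,3,3,3,3,3,3,3,3],
)

```text
t: 17.43
tcp_pos: [0.4852, -0.2102, 0.1119]
tool_rot: [0.642, 0.767, 0.0, 0.004]
force: [0.3, 0.1, -2.9]
finger_gap: 0.096
```

Run:
```python
from h import *
s=manip.sense(); rel(s,[.479,-.210,.0955],99.5);print(s['force'],s['finger_gap'])
```

```text
lin mm [ 1.4 -6.2 16.4] rot deg [0.36 0.35 0.68] tcp [ 0.4852 -0.2102  0.1119] t 17.4333
[ 0.25999474  0.10640171 -2.92038248] 0.096341001486523
```

Emit:
drive_tool(
  linear=[
    [0,-5,5],
    [0,0,5],
    [0,0,3],
    [0,0,2],
    [0,0,0],
  ],
  rot=[
    [0.3,0.3,0],
    [0,0,0],
    [0,0,0],
    [0,0,0],
    [0,0,0],
  ],
  hand=[3,3,3,3,3],
)

```text
t: 17.85
tcp_pos: [0.4813, -0.2118, 0.0969]
tool_rot: [0.641, 0.767, 0.0, 0.002]
force: [-0.3, -0.1, -2.6]
finger_gap: 0.097
```

Emit:
drive_tool(
  linear=[
    [0,0,1],
    [0,0,1],
  ],
  rot=[
    [0,0,0],
    [0,0,0],
  ],
  hand=[3,3],
)

```text
t: 18.02
tcp_pos: [0.4819, -0.2123, 0.0958]
tool_rot: [0.641, 0.767, 0.0, 0.003]
force: [-0.4, 0.0, -2.7]
finger_gap: 0.099
```

Force still −2.7 N, so the cover isn't down yet; lowering a little more.

Emit:
drive_tool(
  linear=[
    [0,0,1.5],
    [0,0,1.5],
  ],
  rot=[
    [0,0,0],
    [0,0,0],
  ],
  hand=[3,3],
)

```text
t: 18.18
tcp_pos: [0.4822, -0.2125, 0.0946]
tool_rot: [0.641, 0.767, 0.0, 0.004]
force: [-4.3, 2.7, 20.7]
finger_gap: 0.098
```

Emit:
drive_tool(
  linear=[
    [0,0,1.5],
    [0,0,0],
  ],
  rot=[
    [0,0,0],
    [0,0,0],
  ],
  hand=[3,3],
)

```text
t: 18.35
tcp_pos: [0.4822, -0.2124, 0.0954]
tool_rot: [0.641, 0.767, 0.0, 0.005]
force: [0.3, -0.5, -2.7]
finger_gap: 0.098
```

Contact was felt at about 0.0946 (+20 N). The cover now hangs under 1 mm above the mat, so I'll release and rise.

Emit:
drive_tool(
  linear=[
    [0,0,0.5],
    [0,0,0],
    [0,0,0],
    [0,0,0],
    [0,0,-10],
    [0,0,-20],
    [0,0,-30],
    [0,0,-30],
    [0,0,-30],
    [0,0,-20],
    [0,0,0],
  ],
  rot=[
    [0,0,0],
    [0,0,0],
    [0,0,0],
    [0,0,0],
    [0,0,0],
    [0,0,0],
    [0,0,0],
    [0,0,0],
    [0,0,0],
    [0,0,0],
    [0,0,0],
  ],
  hand=[3,45,45,45,45,45,45,45,45,45,45],
)

```text
t: 19.27
tcp_pos: [0.4819, -0.2122, 0.2438]
tool_rot: [0.641, 0.767, 0.0, 0.006]
force: [0.1, -0.5, -0.1]
finger_gap: 0.525
```

Run:
```python
from h import *
s=manip.sense();print(s['force'],s['finger_gap'],s['t'])
a=cams.snapshot('top');m=cams.camera_model('top')
for n,z in [('cover',.003),('mat',0),('spare_cover',0),('vial_rack',0),('jar',0)]:
  for d in cams.spot_point(n,'top')[:2]: print(n,round(d['score'],2),ray(m,d['at'],z).round(3))
b=cams.snapshot('side');ms=cams.camera_model('side')
for d in cams.spot_point('cover','side')[:2]: print('side cover',round(d['score'],2),ray(ms,d['at'],.003).round(3))
save('fin.png',np.vstack([cv2.resize(a[190:350,90:490],(800,320)),cv2.resize(b[130:410,:],(560,280))[:, :].copy() if 0 else cv2.resize(b[150:410,130:450],(800,650))[:280]]))
```

```text
[ 0.05061956 -0.51648341 -0.14951153] 0.5246475876929909 19.2667
cover 0.93 [ 0.482 -0.222  0.003]
spare_cover 0.73 [0.75  0.207 0.   ]
jar 0.6 [ 0.749 -0.194  0.   ]
side cover 0.87 [ 0.479 -0.218  0.003]
```

View pics/fin.png

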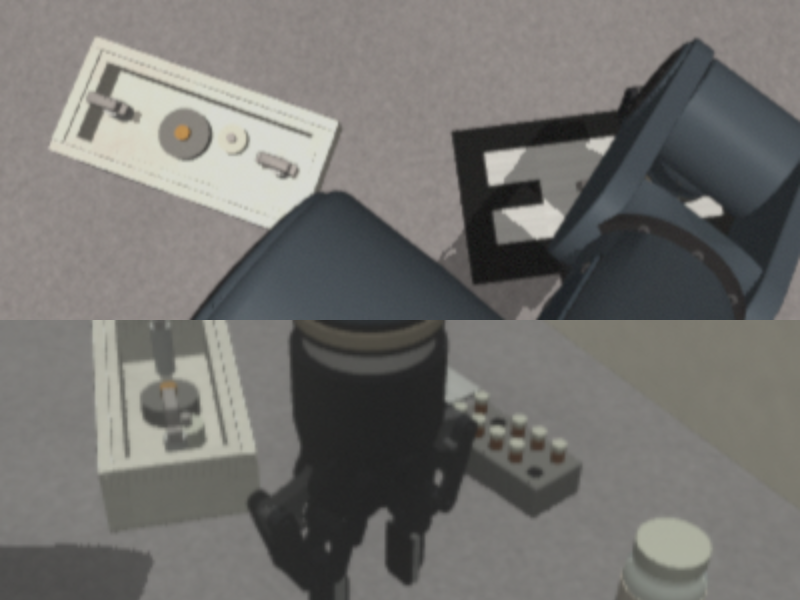

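The housing is open with both wings lengthwise. The cover lies centred and parallel on the mat, about 3 to 5 mm off, and the gripper is clear. Handing in.

```bash
python3 -c "
from station import order; print(order.sign_off())"
```

```text
the job is handed in; nothing more can be done
None
```

The housing is open and its cover is on the mat. I handed the job in at about 19 s on the robot's clock, and no verdict was reported.

- **Screws:** I turned both thumbscrews to their stops, where I felt about 1.8–1.9 N·m of resistance. The last picture shows both wings lengthwise.
- **Cover:** I lifted it by the handle and lowered it until I felt it touch the mat. I released it less than 1 mm above the mat.
- **Final position:** The last readings put the cover at (0.482, −0.222) from the top camera and (0.479, −0.218) from the side camera. The mat's middle is at about (0.479, −0.215), so it is within about 7 mm, and by eye parallel to the mat.
- **Gripper:** It is clear of everything and reads almost no force.
- **Bystanders:** The spare cover and the jar read within about 10 mm of where they started, which is about the detector's scatter. The last top-view check did not find the rack or the mat. The side view shows the rack standing, with no sign it was disturbed.

**Failed first grip:** My first grip on screw A sat about 13 mm too high and 7 mm off, so I opened the fingers and gripped again before turning. The cover's flatness was judged only from the pictures and its even contact with the mat.

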